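# Feed two steel slugs from the pocket drum, one at a time

## Robot

A 6-joint arm with a two-finger parallel gripper is mounted at the origin on the work surface. World frame = base frame: x ahead of the robot, y to its left, z up, the work surface at z = 0. Lengths are in mm, angles in rad, forces in N, time in s.
With the tool pointing down it reaches from about 375 to 925 mm from the base axis. Payload 5.7 kg.
Tool frame: the origin (TCP) lies on the front face of the gripper's body, between the roots of the fingers; the fingertips stand 80 mm ahead of it and the grasp point (between the pads) lies 61 mm ahead of it; x points along the fingers, y is the direction in which the jaws open and shut, and the axes are right-handed (so a half turn about x gives the same grasp; the last joint's range is limited). The gripper opens to 88 mm and grips with 3 to 60 N. Pads are 20 mm wide; open, the fingers measure 115 mm over their backs; the gripper's body (75 mm by 178 mm) begins 61 mm behind the grasp point.
Start: joints at [1.091, 0.359, 1.51, -0, 1.272, -0.115], TCP at [214.052, 560.495, 302.623] pointing down, gripper open.
Joint ranges: [-2.97, 2.97], [-1.01, 2.36], [0.21, 2.38], [-0.96, 4.11], [0.2, 2.71], [-2.98, 2.98]. Speed limits (rad/s): [2.39, 2.39, 3.14, 3.14, 3.14, 3.14].

## Interface

Orientations are given as a rotation vector (axis times angle).
In Python, from plant import sense, read_camera, order, finder gives the robot as it stands.
- The arm moves only by the tool drive_tool, never from a script. Its argument "plan" is a list of rows, each an object of numbers: "dx", "dy", "dz": the shift along the tool's x, y, z in m; "spin": the turn about the tool's x in rad. A call has 1 to 5 rows; each row is the pose to reach, as a shift and turn from the pose measured when the call began, along the tool's axes at that moment; what a row does not reach only later rows make up. A row lasts 1/12 s, in which the tool goes at most 41.7 mm and 7.16 degrees, less where a joint would pass 70% of its speed; a pose out of reach is approached as far as the arm can. A call with a gripper value outside its range is refused whole. "jaw" is the finger opening in m, from 0 to 0.0878, set as the call begins (left out, the last holds). The fingers move at their own pace and stop on an object; "squeeze" is the grip in N (left out, the last holds). Time passes only in rows, so rows that repeat a pose let the fingers close. It gives the time, the measured TCP pose, the force and the opening at its end, in the units of the state.
- sense(): the state, without advancing time (a new reading comes with each control period).
- read_camera(name): name is "scene" or "top" or "wrist"; returns a dict with "pixels" (480x640x3 uint8, red, green, blue), "intrinsics" (3x3 intrinsics, pixels), "R" (3x3) and "t" (3): a world point X has camera coordinates R X + t. Camera axes: x right, y down, z forward; pixel columns grow to the right and rows downward; lengths in mm; the calibration is good to about 2 mm. The wrist camera is an equidistant fisheye: a pixel r from the principal point sees the ray r / f radians off the axis. A picture is of the moment at which its call begins. There is no depth.
- order.close_job(): hands the job in, once; it reports no verdict.
Trained networks look in the newest picture that a camera, given by its name, has taken for a name from the list of things; names that differ only in an ending like _2 or _b are one class to them, and where a whole thing is asked for, a point or a joint stands for the part that bears it (a point fixed in the world has none). Each returns a list of dicts, best first, with "conf" (0 to 1); they miss things now and then, are a little off and sometimes report something else, mostly with a low value. They report only what shows in the picture. A call takes as long as a camera call. They do not tell look-alikes from the thing itself.
- finder.find_in(camera, name): "pixel" ([column, row] in pixels, amid what is visible of it).
- finder.regions_of(camera, name): "pixels" (480x640 bool, what is visible of it) and "pixel" ([column, row] in pixels, amid what is visible of it).
- finder.place_of(camera, name): "pixel" ([column, row] in pixels: a listed point, or the origin of a listed thing).
The state is a dict: "t": time; "qpos": joint angles; "joint_vel": joint speeds; "joint_efforts": joint torques, N m; "tcp_pos": TCP position; "eef_rot": TCP orientation; "wrist_force": force on the tool from outside, world axes, zero at the start; "ft_torque": the same for the moment, N m; "grip_width": finger opening in mm.
Only numpy, scipy, OpenCV 4.12 (cv2) and the standard library are available. Lean on these libraries where they do the work, as an engineer would, in place of code of your own. Each camera call takes 0.05 s, during which the arm holds its last target.

## Task

Two drum feeders stand on the metalwork bench; only one has steel slugs in the pockets of its drum. Turn that drum slowly by its crossbar, away from you, so that the lower slug drops into the feeder's tray and comes to rest there while the other is still in the drum, then turn on until the second slug has dropped into the tray too. Do not touch the slugs.

Things in the scene. Friction and masses are not known exactly. Their poses are not given: they have to be found in the camera images.
- feeder: Loaded feeder, fixed: blue frame 136 mm wide, 400 mm long; aluminium drum, diameter 160 mm, axle along y, 125 mm up, between blue cheeks. Origin on the bench below mid-axle; x points to the tray (roughly away from the robot), z up. Tray inside: x 20 to 232, y -56 to 56 mm, walls 62 mm high, floor sloping to its far wall. Its twin is empty and not needed. Nothing in reach stands above 275 mm.
- drum (a joint): Drum turn q, rad, -0.15 to 1.65. Round crossbar (14 mm, along y, 86 mm free between its rods, pinch across x from above; turns in the fingers): centre in feeder frame x=0.14*sin(q-0.8), y=0, z=0.125+0.14*cos(q-0.8) m; q grows as it swings over the top to the tray. Stiff (0.7 N m), stays put. Slugs roll out just past q=0.42 and q=1.12: 0.77 frees only the first, 1.4 both.
- slug_1: Steel slug, a plain round bar piece 22 mm diameter, 70 mm long, 0.2 kg, in the lower pocket of the drum (the one nearer the tray); it drops first. Origin at its centre, y along its axis.
- slug_2: An identical slug in the next pocket, higher up; it drops second. Origin at its centre, y along its axis.
Things that resemble listed ones, but are neither listed nor needed, are in the scene too. What is shaped like the slug_1 but blue or red is not meant. Leave any blue or turquoise look-alike of the slug_2 alone.

How it is judged:
By the outcome, as a careful person would: the job done as asked, in the order asked, and still so for the second after the job is handed in, with the robot touching nothing.
It also fails if it takes over 43 s, if anything falls off the work surface, if the arm or the gripper's body presses on something with over 40 N, if the wrist force passes 120 N, or if a joint passes its speed limit or range.

## Working session

There is one attempt and no reset: what is moved stays moved. The work goes in short steps, Python scripts to look and compute and a tool call to move; the robot and the scene stay as the last step left them, time stands still between calls to the robot, and variables do not carry over. Pictures are saved under pics/ and viewed, and the job is handed in when it is done.

Besides the shell and the picture viewer there is one more tool, called after "Emit:" as a command line: name --argument value ..., lists and objects as JSON in quotes. drive_tool: Moves the arm, as the interface text tells. Its arguments: {"type":"object","properties":{"plan":{"type":"array","items":{"type":"object","properties":{"dx":{"type":"number"},"dy":{"type":"number"},"dz":{"type":"number"},"spin":{"type":"number"}}}},"jaw":{"type":"number"},"squeeze":{"type":"number"}},"required":["plan"]}

```bash
mkdir -p pics; python3 - <<'E'
from plant import sense, read_camera, order, finder
import cv2,numpy as np
print(sense())
for c in ["scene","top"]:
    r=read_camera(c); cv2.imwrite(f"pics/{c}0.png",r["pixels"][:,:,::-1]); print(c,r["intrinsics"],r["R"],r["t"])
    for n in ["feeder","drum","slug_1"]:
        print(n,[(np.round(d["pixel"]).tolist(),round(d["conf"],2)) for d in finder.find_in(c,n)],[(np.round(d["pixel"]).tolist(),round(d["conf"],2)) for d in finder.place_of(c,n)])
E
```

```text
{'t': 0.0, 'qpos': array([ 1.09088662e+00,  3.59516119e-01,  1.51139876e+00, -2.08390455e-06,
        1.27249060e+00, -1.15099370e-01]), 'joint_vel': array([ 0.0002099 ,  0.00011103,  0.00101638, -0.00086726, -0.00115123,
        0.0014861 ]), 'joint_efforts': array([-1.99139722e-03, -5.15356207e+01, -2.70724028e+01,  6.72946684e-02,
        3.48009251e-02, -9.53252197e-05]), 'tcp_pos': array([213.82568189, 560.04141727, 301.81565275]), 'eef_rot': array([ 0.28488615,  1.5523084 , -0.28762217]), 'wrist_force': array([ 0.37649915, -0.35993532, -0.11816757]), 'ft_torque': array([ 0.01853208, -0.00337136, -0.02381518]), 'grip_width': 87.567546622637}
scene [[624.17634498   0.         309.02751085]
 [  0.         624.17634498 249.04339774]
 [  0.           0.           1.        ]] [[ 0.81762695  0.57544344  0.01873538]
 [ 0.44602146 -0.61248751 -0.65262846]
 [-0.36407558  0.541963   -0.75744642]] [-374.29992637 -175.30845379 1449.81063643]
feeder [([317.0, 367.0], 0.6)] [([287.0, 365.0], 0.81)]Traceback (most recent call last):
  File "<stdin>", line 7, in <module>
ValueError: it knows: feeder, slug
```

```bash
python3 - <<'E'
from plant import sense, read_camera, order, finder
import cv2,numpy as np
for c in ["scene","top"]:
    r=read_camera(c); cv2.imwrite(f"pics/{c}1.png",r["pixels"][:,:,::-1]); print(c,r["intrinsics"],r["R"],r["t"])
    for n in ["feeder","slug"]:
        for f in (finder.find_in,finder.place_of):
            try: print(n,[(np.round(d["pixel"]).tolist(),round(d["conf"],2)) for d in f(c,n)])
            except Exception as e: print(e)
E
```

```text
scene [[624.17634498   0.         309.02751085]
 [  0.         624.17634498 249.04339774]
 [  0.           0.           1.        ]] [[ 0.81762695  0.57544344  0.01873538]
 [ 0.44602146 -0.61248751 -0.65262846]
 [-0.36407558  0.541963   -0.75744642]] [-374.29992637 -175.30845379 1449.81063643]
feeder [([318.0, 367.0], 0.81)]
feeder [([286.0, 362.0], 0.86)]
slug [([236.0, 432.0], 0.97), ([288.0, 468.0], 0.69), ([181.0, 405.0], 0.68), ([312.0, 323.0], 0.66), ([296.0, 307.0], 0.65), ([184.0, 304.0], 0.64), ([318.0, 367.0], 0.52)]
slug [([309.0, 326.0], 0.97), ([284.0, 470.0], 0.96), ([294.0, 307.0], 0.92), ([185.0, 305.0], 0.81), ([181.0, 402.0], 0.68), ([238.0, 430.0], 0.63)]
top [[517.5876661    0.         317.92633096]
 [  0.         517.5876661  243.48351951]
 [  0.           0.           1.        ]] [[-0.01601125 -0.99978525 -0.01315654]
 [-0.98117959  0.01824296 -0.19223373]
 [ 0.19243247  0.00983102 -0.98126097]] [ -41.46004184  509.24976561 1052.52980308]
feeder [([389.0, 204.0], 0.69)]
feeder [([384.0, 220.0], 0.58)]
slug [([407.0, 325.0], 0.89), ([400.0, 193.0], 0.82), ([475.0, 264.0], 0.7), ([398.0, 182.0], 0.69), ([459.0, 213.0], 0.6)]
slug [([475.0, 266.0], 0.84), ([460.0, 214.0], 0.71), ([460.0, 170.0], 0.71), ([400.0, 194.0], 0.66), ([405.0, 326.0], 0.63), ([398.0, 183.0], 0.49)]
```

View pics/scene0.png

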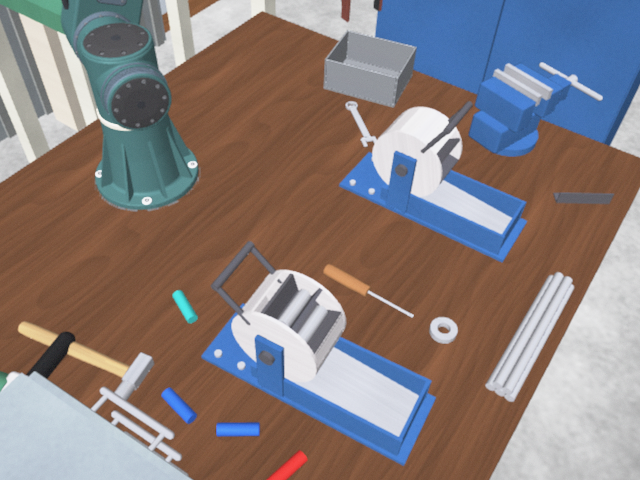

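View pics/top1.png

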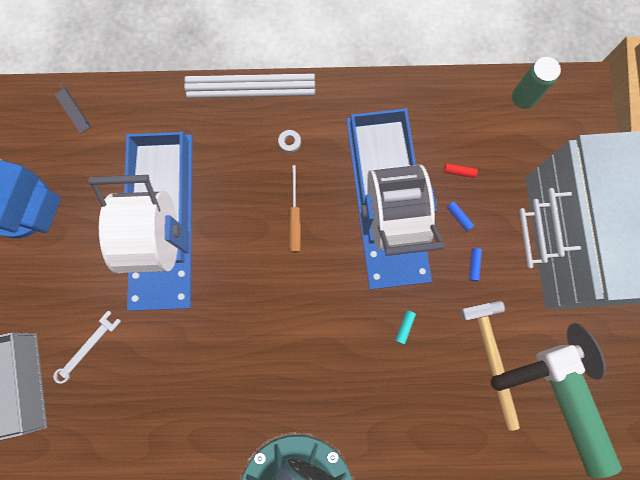

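```bash
python3 - <<'E'
import cv2
a=cv2.imread("pics/top1.png")[90:310,330:460]; a=cv2.resize(a,None,fx=2.7,fy=2.7,interpolation=cv2.INTER_CUBIC)
b=cv2.imread("pics/scene0.png")[230:470,190:440]; b=cv2.resize(b,None,fx=3,fy=3,interpolation=cv2.INTER_CUBIC)[:600]
b=cv2.resize(cv2.imread("pics/scene0.png")[230:470,190:440],None,fx=2.4,fy=2.4,interpolation=cv2.INTER_CUBIC)
cv2.imwrite("pics/ca.png",a);cv2.imwrite("pics/cb.png",b);print(a.shape,b.shape)
E
```

```text
(594, 351, 3) (576, 600, 3)
```

View pics/ca.png

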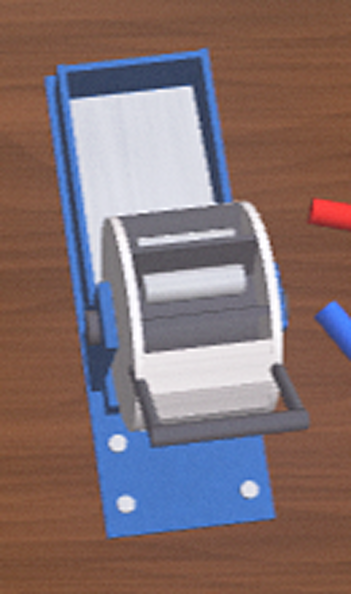

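View pics/cb.png

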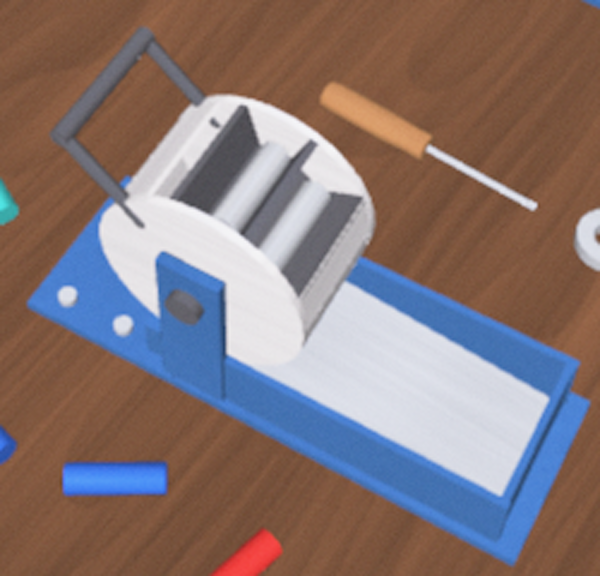

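```bash
cat > fit.py <<'E'
import numpy as np
from scipy.optimize import least_squares
CT=(np.array([[517.588,0,317.926],[0,517.588,243.4835],[0,0,1]]),np.array([[-0.01601125,-0.99978525,-0.01315654],[-0.98117959,0.01824296,-0.19223373],[0.19243247,0.00983102,-0.98126097]]),np.array([-41.46,509.2498,1052.5298]))
CS=(np.array([[624.176,0,309.0275],[0,624.176,249.0434],[0,0,1]]),np.array([[0.81762695,0.57544344,0.01873538],[0.44602146,-0.61248751,-0.65262846],[-0.36407558,0.541963,-0.75744642]]),np.array([-374.2999,-175.30845,1449.8106]))
def proj(c,X):
    p=c[0]@(c[1]@X+c[2]); return p[:2]/p[2]
t=lambda u,v:np.array([u/2.7+330,v/2.7+90]); s=lambda u,v:np.array([u/2.4+190,v/2.4+230])
obs=[(CT,'bl',t(152,437)),(CT,'br',t(306,420)),(CS,'bl',s(145,37)),(CS,'br',s(63,132)),
(CT,'nl',t(108,537)),(CT,'nr',t(275,518)),(CS,'nl',None),(CS,'nr',s(28,303)),(CS,'fr',s(514,562)),(CS,'fl',s(587,402)),
(CT,'tl',t(57,68)),(CT,'tr',t(207,51)),(CS,'tl',s(579,362))]
def pts(p):
    X,Y,w,q,h,a,hb,tx,ty=p
    L={'bl':(140*np.sin(q-.8),hb,125+140*np.cos(q-.8)),'br':(140*np.sin(q-.8),-hb,125+140*np.cos(q-.8)),
    'nl':(a,68,h),'nr':(a,-68,h),'fr':(a+400,-68,h),'fl':(a+400,68,h),'tl':(tx,ty,62),'tr':(tx,-ty,62)}
    c,s_=np.cos(w),np.sin(w)
    return {k:np.array([X+c*v[0]-s_*v[1],Y+s_*v[0]+c*v[1],v[2]]) for k,v in L.items()}
def res(p):
    P=pts(p); r=[]
    for c,k,o in obs:
        if o is not None: r+=list(proj(c,P[k])-o)
    X,Y,w,q,h,a,hb,tx,ty=p
    return np.array(r+[(h-8)/5,(a+150)/30,(hb-48)/4,(tx-236)/4,(ty-60)/4])
r=least_squares(res,[550,-130,.1,0,8,-150,48,236,60],x_scale=[100,100,.1,.1,5,10,5,5,5])
if __name__=="__main__":
    print(np.round(r.x,3),np.round(r.fun,1)); P=pts(r.x)
    print({k:np.round(v,1) for k,v in P.items()})
    X=(P['bl']+P['br'])/2; print("bar",X)
E
python3 fit.py
python3 - <<'E'
import sys; sys.path.insert(0,'.')
from scipy.spatial.transform import Rotation as R
print(R.from_rotvec([ 0.28488615,  1.5523084 , -0.28762217]).as_matrix().round(3))
E
```

```text
[ 5.65495e+02 -2.14011e+02  9.90000e-02 -2.60000e-02  4.64000e+00
 -1.45582e+02  4.93910e+01  2.37182e+02  6.11170e+01] [ 0.8 -0.4 -1.4 -0.5 -0.2 -0.8 -0.9  1.1 -0.4  0.2 -0.2  0.  -0.4 -0.3
 -0.3 -0.   1.   0.   0.6 -1.  -0.  -0.9 -1.  -1.  -0.7  0.1  0.3  0.3
  0.3]
{'bl': array([ 458.2, -175. ,  219.9]), 'br': array([ 468. , -273.3,  219.9]), 'nl': array([ 413.9, -160.7,    4.6]), 'nr': array([ 427.3, -296. ,    4.6]), 'fr': array([ 825.4, -256.6,    4.6]), 'fl': array([ 812. , -121.2,    4.6]), 'tl': array([ 795.5, -129.8,   62. ]), 'tr': array([ 807.5, -251.4,   62. ])}
bar [ 463.10497357 -224.16312647  219.93810987]
[[-0.001  0.357  0.934]
 [-0.002  0.934 -0.357]
 [-1.    -0.002 -0.   ]]
```

```bash
cat > go.py <<'E'
import numpy as np,sys
from plant import sense
from scipy.spatial.transform import Rotation as R
O=np.array([565.5,-214.0]);W=0.099
def state():
    s=sense(); M=R.from_rotvec(s["eef_rot"]).as_matrix(); return s,M
def to(target,yaw=W):
    s,M=state(); d=M.T@(np.array(target)-s["tcp_pos"])/1000
    cy=np.arctan2(M[1,1],M[0,1]); sp=(cy-yaw+np.pi)%(2*np.pi)-np.pi
    return np.round(d,4),round(sp,3)
def bar(q):
    x=140*np.sin(q-.8); return np.array([O[0]+x*np.cos(W),O[1]+x*np.sin(W),125+140*np.cos(q-.8)])
def info():
    s,M=state(); p=s["tcp_pos"]+61*M[:,0]
    d=p[:2]-O; x=d@[np.cos(W),np.sin(W)]; y=d@[-np.sin(W),np.cos(W)]
    print("t",round(s["t"],2),"tcp",s["tcp_pos"].round(1),"down",M[:,0].round(3),"F",s["wrist_force"].round(1),"grip",round(s["grip_width"],1),"feed x,y,z",x.round(1),y.round(1),p[2].round(1),"q",round(np.arctan2(x,p[2]-125)+.8,3),"R",np.hypot(x,p[2]-125).round(1))
E
python3 -c "
from go import *
info()
print(to([340,400,390])); print(to([470,200,400])); print(to([463,-224,330]))"
```

```text
t 0.7 tcp [214.1 560.5 302.7] down [ 0.  0. -1.] F [ 0.3 -0.1 -0.4] grip 88.0 feed x,y,z -273.2 805.5 241.7 q -0.367 R 297.1
(array([-0.0873, -0.105 ,  0.1749]), np.float64(1.107))
(array([-0.0973, -0.2455,  0.3677]), np.float64(1.107))
(array([-0.0273, -0.6441,  0.5124]), np.float64(1.107))
```

Candidates: the feeder at top pixel (390,210) / scene (318,360) and its twin at top (140,215) / scene (420,150). The close crop of the first shows two steel slugs in its drum pockets, and the twin shows a closed white drum with no slugs. The loose cylinders are decoys: turquoise at top (405,326), blue at (460,214) and (475,264), red at (460,170). The target is the feeder at (390,210), with the bar at about (463,-224,220) and q≈-0.03.

Emit:
drive_tool --plan '[{"dx":-0.04,"dy":-0.01,"dz":0.01,"spin":0.11},{"dx":-0.07,"dy":-0.03,"dz":0.04,"spin":0.22},{"dx":-0.087,"dy":-0.05,"dz":0.08,"spin":0.33},{"dx":-0.09,"dy":-0.07,"dz":0.115,"spin":0.44},{"dx":-0.09,"dy":-0.095,"dz":0.15,"spin":0.55}]' --jaw 0.07 --squeeze 20

```text
t: 1.12
tcp_pos: [315.5, 427.3, 394.7]
eef_rot: [0.721, 1.448, -0.713]
wrist_force: [0.7, 0.2, -0.6]
grip_width: 69.9
```

```bash
python3 -c "
from go import *
info()
print(to([470,200,400])); print(to([463,-224,345]))"
```

```text
t 1.12 tcp [315.5 427.3 394.7] down [ 0.004  0.003 -1.   ] F [ 0.7  0.2 -0.6] grip 69.9 feed x,y,z -185.2 663.0 333.7 q 0.074 R 279.0
(array([-0.0055, -0.015 ,  0.2744]), np.float64(0.553))
(array([ 0.048 , -0.278 ,  0.6073]), np.float64(0.553))
```

Emit:
drive_tool --plan '[{"dx":-0.005,"dy":-0.005,"dz":0.041,"spin":0.11},{"dx":-0.005,"dy":-0.008,"dz":0.082,"spin":0.22},{"dx":-0.005,"dy":-0.01,"dz":0.123,"spin":0.33},{"dx":-0.005,"dy":-0.012,"dz":0.164,"spin":0.44},{"dx":-0.005,"dy":-0.015,"dz":0.205,"spin":0.553}]'

```text
t: 1.53
tcp_pos: [428.6, 253.4, 399.9]
eef_rot: [1.145, 1.251, -1.135]
wrist_force: [0.3, 0.5, 0.1]
grip_width: 69.9
```

```bash
python3 -c "
from go import *
info()
print(to([470,100,400])); print(to([463,-224,345]))"
```

```text
t 1.53 tcp [428.6 253.4 399.9] down [ 0.004  0.004 -1.   ] F [0.3 0.5 0.1] grip 69.9 feed x,y,z -89.7 478.9 338.9 q 0.403 R 231.9
(array([-0.0005,  0.0268,  0.1566]), np.float64(-0.005))
(array([ 0.0532, -0.0107,  0.4787]), np.float64(-0.005))
```

Emit:
drive_tool --plan '[{"dx":0,"dy":0.005,"dz":0.041},{"dx":0,"dy":0.01,"dz":0.082},{"dx":0,"dy":0.012,"dz":0.123},{"dx":0,"dy":0.012,"dz":0.164},{"dx":0,"dy":0.012,"dz":0.205}]'

```text
invalid input
```

Emit:
drive_tool --plan '[{"dx":0.01,"dy":0,"dz":0.041},{"dx":0.02,"dy":-0.005,"dz":0.082},{"dx":0.03,"dy":-0.01,"dz":0.123},{"dx":0.04,"dy":-0.015,"dz":0.164},{"dx":0.05,"dy":-0.02,"dz":0.205}]'

```text
invalid input
```

```bash
python3 -c "
from go import *
info()
print(to([463,-224,345]),to([463.1,-224.2,281]))"
```

```text
t 1.53 tcp [428.6 253.4 399.9] down [ 0.004  0.004 -1.   ] F [0.3 0.5 0.1] grip 69.9 feed x,y,z -89.7 478.9 338.9 q 0.403 R 231.9
(array([ 0.0532, -0.0107,  0.4787]), np.float64(-0.005)) (array([ 0.1172, -0.0109,  0.4792]), np.float64(-0.005))
```

Emit:
drive_tool --plan '[{"dx":0.0,"dy":0.005,"dz":0.041,"spin":0.0},{"dx":0.0,"dy":0.01,"dz":0.082,"spin":0.0},{"dx":0.0,"dy":0.012,"dz":0.123,"spin":0.0},{"dx":0.0,"dy":0.012,"dz":0.164,"spin":0.0},{"dx":0.0,"dy":0.012,"dz":0.205,"spin":0.0}]'

```text
t: 1.95
tcp_pos: [459.6, 48.4, 399.4]
eef_rot: [1.145, 1.251, -1.135]
wrist_force: [0.7, -0.2, -0.1]
grip_width: 70.2
```

```bash
python3 -c "
from go import *
info()
print(to([463,-224,345]),to([463.1,-224.2,281]))"
```

```text
t 1.95 tcp [459.6  48.4 399.4] down [ 0.005  0.004 -1.   ] F [ 0.7 -0.2 -0.1] grip 70.2 feed x,y,z -79.1 271.8 338.4 q 0.445 R 227.6
(array([ 0.0534, -0.0224,  0.2717]), np.float64(-0.005)) (array([ 0.1174, -0.0226,  0.2721]), np.float64(-0.005))
```

Emit:
drive_tool --plan '[{"dx":0.008,"dy":-0.004,"dz":0.04,"spin":0.0},{"dx":0.016,"dy":-0.008,"dz":0.08,"spin":0.0},{"dx":0.024,"dy":-0.012,"dz":0.12,"spin":0.0},{"dx":0.032,"dy":-0.016,"dz":0.16,"spin":0.0},{"dx":0.04,"dy":-0.02,"dz":0.2,"spin":0.0}]'

```text
t: 2.37
tcp_pos: [458.1, -154.4, 358.6]
eef_rot: [1.145, 1.25, -1.134]
wrist_force: [1.5, 0.5, -0.7]
grip_width: 69.6
```

Emit:
drive_tool --plan '[{"dx":0.008,"dy":-0.001,"dz":0.035,"spin":-0.005},{"dx":0.014,"dy":-0.002,"dz":0.06,"spin":-0.005},{"dx":0.014,"dy":-0.002,"dz":0.072,"spin":-0.005},{"dx":0.014,"dy":-0.002,"dz":0.072,"spin":-0.005}]'

```text
t: 2.7
tcp_pos: [463.1, -228.4, 344.1]
eef_rot: [1.144, 1.251, -1.133]
wrist_force: [0.3, 0.2, -0.4]
grip_width: 70.4
```

```bash
python3 - <<'E'
from go import *
from plant import read_camera
import cv2
info()
print(to([463.1,-224.2,281]))
for c in ("scene","wrist"):
    r=read_camera(c)["pixels"][:,:,::-1]; cv2.imwrite(f"pics/{c}2.png",r)
E
```

```text
t 2.7 tcp [ 463.1 -228.4  344.1] down [ 0.006  0.003 -1.   ] F [ 0.3  0.2 -0.4] grip 70.4 feed x,y,z -103.0 -4.1 283.1 q 0.223 R 188.7
(array([ 0.0632,  0.0001, -0.004 ]), np.float64(-0.004))
```

View pics/wrist2.png

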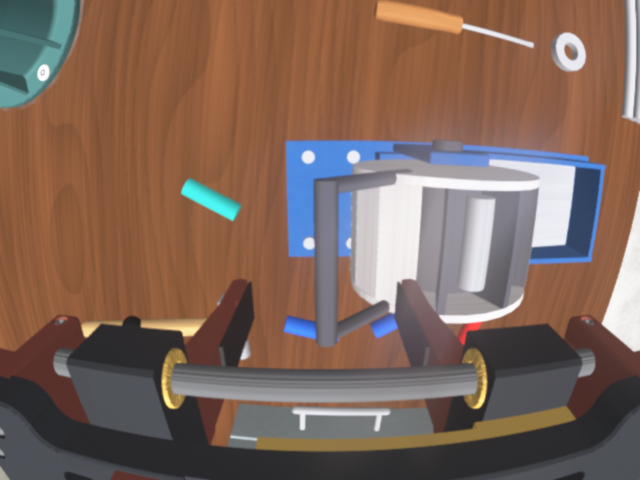

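View pics/scene2.png

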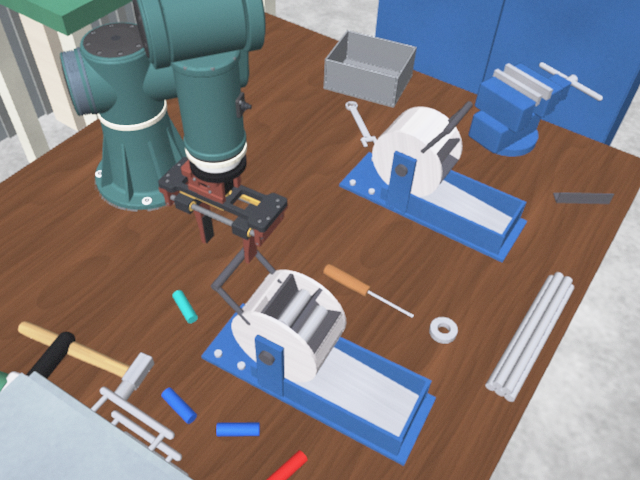

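The wrist picture shows the crossbar at column 325, midway between the fingertips at about columns 245 and 405. Its axis is square to the jaws, so I am going down.

Emit:
drive_tool --plan '[{"dx":0.015,"dy":0.0,"dz":-0.001,"spin":-0.004},{"dx":0.03,"dy":0.0,"dz":-0.003,"spin":-0.004},{"dx":0.045,"dy":0.0,"dz":-0.004,"spin":-0.004},{"dx":0.057,"dy":0.0,"dz":-0.004,"spin":-0.004},{"dx":0.062,"dy":0.0,"dz":-0.004,"spin":-0.004}]'

```text
t: 3.22
tcp_pos: [462.3, -218.7, 281.7]
eef_rot: [1.139, 1.258, -1.126]
wrist_force: [-0.5, -0.4, -0.4]
grip_width: 69.7
```

Emit:
drive_tool --plan '[{"dx":0.001,"dy":0.0,"dz":0.0,"spin":0.0},{"dx":0.001,"dy":0.0,"dz":0.0,"spin":0.0},{"dx":0.001,"dy":0.0,"dz":0.0,"spin":0.0},{"dx":0.001,"dy":0.0,"dz":0.0,"spin":0.0},{"dx":0.001,"dy":0.0,"dz":0.0,"spin":0.0}]' --jaw 0.005 --squeeze 20

```text
t: 3.63
tcp_pos: [462.8, -218.9, 281.5]
eef_rot: [1.139, 1.256, -1.126]
wrist_force: [-0.3, 1.2, 0.7]
grip_width: 40.0
```

```bash
python3 - <<'E'
from go import *
from plant import read_camera
import cv2
info()
r=read_camera("wrist")["pixels"][:,:,::-1]; cv2.imwrite(f"pics/wrist3.png",r)
E
```

```text
t 3.63 tcp [ 462.8 -218.9  281.5] down [ 0.006  0.005 -1.   ] F [-0.3  1.2  0.7] grip 40.0 feed x,y,z -102.3 5.6 220.5 q -0.02 R 140.0
```

View pics/wrist3.png

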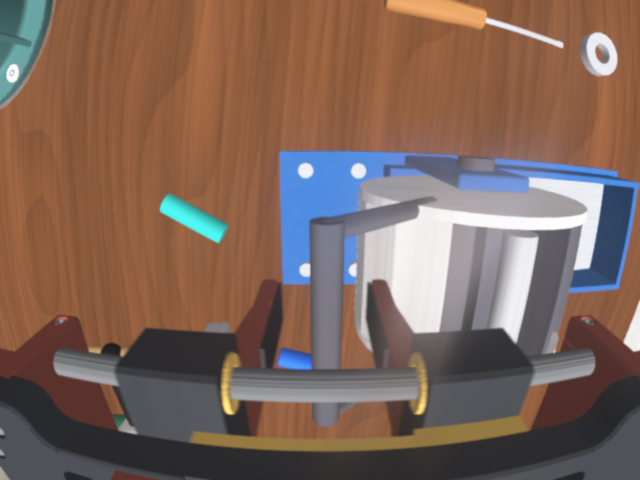

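Emit:
drive_tool --plan '[{"dx":0.0,"dy":0.0,"dz":0.003,"spin":0.0},{"dx":0.0,"dy":0.0,"dz":0.005,"spin":0.0},{"dx":0.0,"dy":0.0,"dz":0.005,"spin":0.0},{"dx":0.0,"dy":0.0,"dz":0.005,"spin":0.0},{"dx":0.0,"dy":0.0,"dz":0.005,"spin":0.0}]'

```text
t: 4.1
tcp_pos: [464.1, -224.4, 281.5]
eef_rot: [1.139, 1.254, -1.125]
wrist_force: [4.1, -2.0, -2.3]
grip_width: 13.6
```

Emit:
drive_tool --plan '[{"dx":0.0,"dy":0.0,"dz":0.0,"spin":0.0},{"dx":0.0,"dy":0.0,"dz":0.0,"spin":0.0}]'

```text
t: 4.27
tcp_pos: [464.1, -224.4, 281.5]
eef_rot: [1.139, 1.254, -1.125]
wrist_force: [2.9, 0.1, -1.5]
grip_width: 13.3
```

```bash
cat >> go.py <<'E'
def arc(qs):
    s,M=state(); p=s["tcp_pos"]+61*M[:,0]; d=p[:2]-O; y=d@[-np.sin(W),np.cos(W)]
    for q in qs:
        b=bar(q); off=b+np.array([0,0,61.0])+np.array([-np.sin(W)*y,np.cos(W)*y,0])
        print(q,*to(off))
E
python3 -c "
from go import *
info(); arc([0,.03,.06,.09,.12,.15,.18])"
```

```text
t 4.27 tcp [ 464.1 -224.4  281.5] down [ 0.007  0.005 -1.   ] F [ 2.9  0.1 -1.5] grip 13.3 feed x,y,z -101.4 -0.1 220.5 q -0.015 R 139.3
0 [-0.002   0.0015 -0.0002] 0.004
0.03 [-0.005   0.0045 -0.0002] 0.004
0.06 [-0.0078  0.0076 -0.0002] 0.004
0.09 [-0.0106  0.0107 -0.0002] 0.004
0.12 [-0.0132  0.014  -0.0002] 0.004
0.15 [-0.0158  0.0173 -0.0002] 0.004
0.18 [-0.0183  0.0207 -0.0002] 0.004
```

Emit:
drive_tool --plan '[{"dx":-0.005,"dy":0.0045,"dz":0.0,"spin":0.004},{"dx":-0.0078,"dy":0.0076,"dz":0.0,"spin":0.004},{"dx":-0.0106,"dy":0.0107,"dz":0.0,"spin":0.004},{"dx":-0.0132,"dy":0.014,"dz":0.0,"spin":0.004},{"dx":-0.0158,"dy":0.0173,"dz":0.0,"spin":0.004}]'

```text
t: 4.68
tcp_pos: [480.5, -222.8, 297.4]
eef_rot: [1.141, 1.254, -1.13]
wrist_force: [-3.2, -4.6, -3.9]
grip_width: 13.6
```

```bash
python3 -c "
from go import *
info(); arc([.18,.21,.24,.27,.30])"
```

```text
t 4.68 tcp [ 480.5 -222.8  297.4] down [ 0.005  0.005 -1.   ] F [-3.2 -4.6 -3.9] grip 13.6 feed x,y,z -85.2 -0.1 236.4 q 0.147 R 140.3
0.18 [-0.0025  0.0041 -0.0003] 0.001
0.21 [-0.0049  0.0076 -0.0003] 0.001
0.24 [-0.0071  0.0112 -0.0003] 0.001
0.27 [-0.0093  0.0148 -0.0003] 0.001
0.3 [-0.0113  0.0184 -0.0003] 0.001
```

Emit:
drive_tool --plan '[{"dx":-0.0025,"dy":0.0041,"dz":0.0,"spin":0.0},{"dx":-0.0049,"dy":0.0076,"dz":0.0,"spin":0.0},{"dx":-0.0071,"dy":0.0112,"dz":0.0,"spin":0.0},{"dx":-0.0093,"dy":0.0148,"dz":0.0,"spin":0.0},{"dx":-0.0113,"dy":0.0184,"dz":0.0,"spin":0.0}]'

```text
t: 5.1
tcp_pos: [497.3, -221.1, 309.5]
eef_rot: [1.139, 1.257, -1.133]
wrist_force: [-8.1, -3.4, 2.8]
grip_width: 13.4
```

```bash
python3 - <<'E'
from go import *
from plant import read_camera
import cv2
info(); arc([.33,.36,.39,.42,.45])
r=read_camera("scene")["pixels"][:,:,::-1]; cv2.imwrite(f"pics/scene4.png",cv2.resize(r[200:470,160:460],None,fx=2,fy=2))
E
```

```text
t 5.1 tcp [ 497.3 -221.1  309.5] down [ 0.001  0.004 -1.   ] F [-8.1 -3.4  2.8] grip 13.4 feed x,y,z -68.5 -0.0 248.5 q 0.293 R 141.2
0.33 [-0.0013  0.0052 -0.0002] 0.001
0.36 [-0.0031  0.009  -0.0002] 0.001
0.39 [-0.0049  0.0128 -0.0003] 0.001
0.42 [-0.0065  0.0167 -0.0003] 0.001
0.45 [-0.008   0.0206 -0.0003] 0.001
```

View pics/scene4.png

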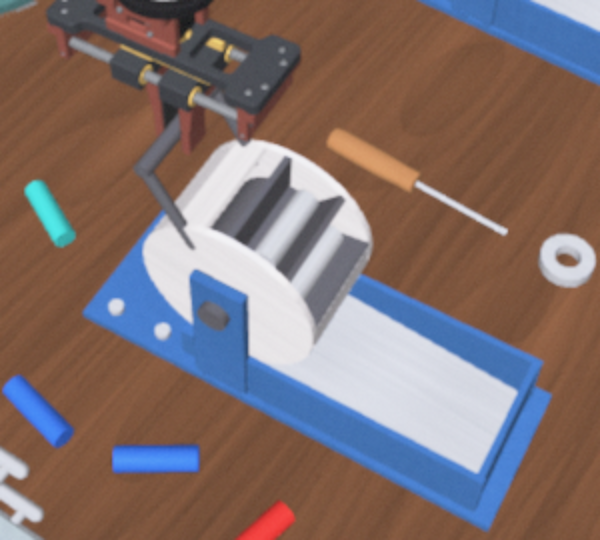

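The drum follows the bar, and both slugs are still in their pockets at crop (285,225) and (330,250).

Emit:
drive_tool --plan '[{"dx":-0.0013,"dy":0.0052,"dz":0.0,"spin":0.0},{"dx":-0.0031,"dy":0.009,"dz":0.0,"spin":0.0},{"dx":-0.0049,"dy":0.0128,"dz":0.0,"spin":0.0},{"dx":-0.0065,"dy":0.0167,"dz":0.0,"spin":0.0},{"dx":-0.008,"dy":0.0206,"dz":0.0,"spin":0.0}]'

```text
t: 5.57
tcp_pos: [517.0, -219.1, 319.7]
eef_rot: [1.137, 1.259, -1.135]
wrist_force: [-8.5, -1.6, 4.9]
grip_width: 13.1
```

```bash
python3 -c "
from go import *
info(); arc([.46,.48,.5,.52,.54])"
```

```text
t 5.57 tcp [ 517.  -219.1  319.7] down [-0.002  0.003 -1.   ] F [-8.5 -1.6  4.9] grip 13.1 feed x,y,z -48.9 -0.1 258.7 q 0.449 R 142.4
0.46 [ 0.0017  0.0021 -0.0002] 0.001
0.48 [ 0.0008  0.0048 -0.0002] 0.001
0.5 [-0.0001  0.0074 -0.0002] 0.001
0.52 [-0.0009  0.0101 -0.0002] 0.001
0.54 [-0.0016  0.0128 -0.0002] 0.001
```

Emit:
drive_tool --plan '[{"dx":0.0005,"dy":0.0021,"dz":0.0,"spin":0.0},{"dx":0.0005,"dy":0.0048,"dz":0.0,"spin":0.0},{"dx":0.0,"dy":0.0074,"dz":0.0,"spin":0.0},{"dx":-0.0005,"dy":0.0101,"dz":0.0,"spin":0.0},{"dx":-0.001,"dy":0.0128,"dz":0.0,"spin":0.0}]'

```text
t: 5.98
tcp_pos: [528.6, -217.9, 323.0]
eef_rot: [1.135, 1.259, -1.137]
wrist_force: [-7.3, -1.4, 10.7]
grip_width: 13.3
```

```bash
cat > look.py <<'E'
from go import *
from plant import read_camera
import cv2,sys
n=sys.argv[1]
info(); arc([float(v) for v in sys.argv[2:]])
r=read_camera("scene")["pixels"][:,:,::-1]; cv2.imwrite(f"pics/scene{n}.png",cv2.resize(r[200:470,160:460],None,fx=2,fy=2))
E
python3 look.py 5 .56 .58 .6 .62 .64
```

```text
t 5.98 tcp [ 528.6 -217.9  323. ] down [-0.004  0.002 -1.   ] F [-7.3 -1.4 10.7] grip 13.3 feed x,y,z -37.3 -0.1 262.0 q 0.534 R 142.0
0.56 [ 0.001   0.0038 -0.0001] 0.001
0.58 [ 0.0004  0.0065 -0.0001] 0.001
0.6 [-0.0002  0.0093 -0.0001] 0.001
0.62 [-0.0008  0.012  -0.0001] 0.001
0.64 [-0.0013  0.0148 -0.0001] 0.001
```

View pics/scene5.png

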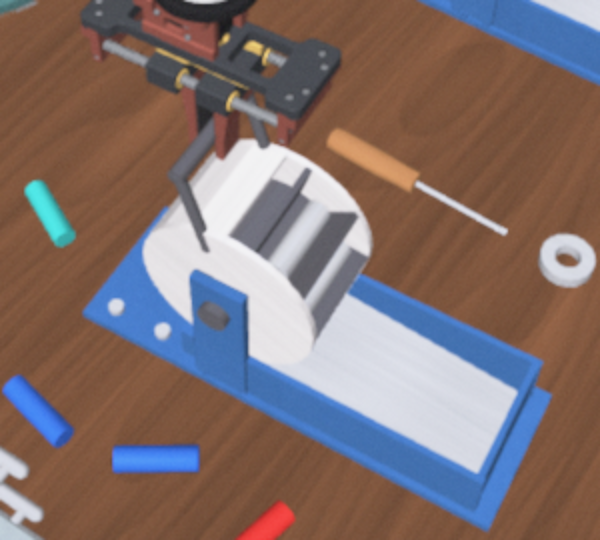

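Slug 2 shows at crop (300,235). Slug 1 is now hidden behind the pocket edge near (335,280), so it is on its way out. I am easing on to about 0.64 and pausing.

Emit:
drive_tool --plan '[{"dx":0.001,"dy":0.0038,"dz":0.0,"spin":0.0},{"dx":0.0006,"dy":0.0065,"dz":0.0,"spin":0.0},{"dx":0.0,"dy":0.0093,"dz":0.0,"spin":0.0},{"dx":-0.0005,"dy":0.012,"dz":0.0,"spin":0.0},{"dx":-0.001,"dy":0.0148,"dz":0.0,"spin":0.0}]'

```text
t: 6.45
tcp_pos: [543.0, -216.5, 325.9]
eef_rot: [1.134, 1.26, -1.138]
wrist_force: [-6.5, -2.5, 4.2]
grip_width: 13.3
```

```bash
python3 look.py 6 .66 .68 .7 .72
```

```text
t 6.45 tcp [ 543.  -216.5  325.9] down [-0.005  0.001 -1.   ] F [-6.5 -2.5  4.2] grip 13.3 feed x,y,z -23.0 -0.1 264.9 q 0.637 R 141.8
0.66 [ 0.0013  0.0032 -0.0001] 0.002
0.68 [ 0.0009  0.0059 -0.0001] 0.002
0.7 [ 0.0006  0.0087 -0.0001] 0.002
0.72 [ 0.0003  0.0115 -0.0001] 0.002
```

View pics/scene6.png

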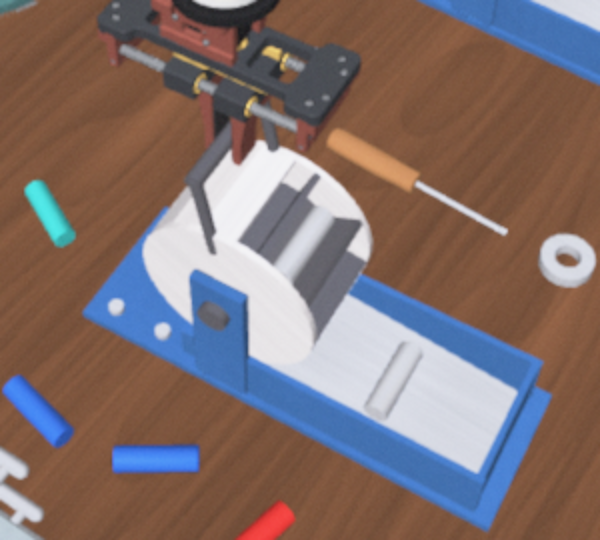

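Slug 1 is in the tray at crop (393,380), still rolling, and slug 2 is in the drum at (305,240). I am holding until it rests.

Emit:
drive_tool --plan '[{"dx":0.0005,"dy":0.002,"dz":0.0,"spin":0.0},{"dx":0.0005,"dy":0.003,"dz":0.0,"spin":0.0},{"dx":0.0005,"dy":0.003,"dz":0.0,"spin":0.0},{"dx":0.0005,"dy":0.003,"dz":0.0,"spin":0.0},{"dx":0.0005,"dy":0.003,"dz":0.0,"spin":0.0}]'

```text
t: 6.92
tcp_pos: [545.6, -216.1, 326.4]
eef_rot: [1.133, 1.261, -1.139]
wrist_force: [-5.2, -2.8, 2.2]
grip_width: 13.4
```

Emit:
drive_tool --plan '[{"dx":0.0,"dy":0.0,"dz":0.0,"spin":0.0},{"dx":0.0,"dy":0.0,"dz":0.0,"spin":0.0},{"dx":0.0,"dy":0.0,"dz":0.0,"spin":0.0},{"dx":0.0,"dy":0.0,"dz":0.0,"spin":0.0},{"dx":0.0,"dy":0.0,"dz":0.0,"spin":0.0}]'

```text
t: 7.33
tcp_pos: [545.6, -216.2, 326.4]
eef_rot: [1.133, 1.261, -1.139]
wrist_force: [-0.4, -3.4, -4.2]
grip_width: 13.3
```

Emit:
drive_tool --plan '[{"dx":0.0,"dy":0.0,"dz":0.0,"spin":0.0},{"dx":0.0,"dy":0.0,"dz":0.0,"spin":0.0},{"dx":0.0,"dy":0.0,"dz":0.0,"spin":0.0},{"dx":0.0,"dy":0.0,"dz":0.0,"spin":0.0},{"dx":0.0,"dy":0.0,"dz":0.0,"spin":0.0}]'

```text
t: 7.75
tcp_pos: [545.6, -216.2, 326.4]
eef_rot: [1.132, 1.261, -1.139]
wrist_force: [-0.7, -2.7, -4.5]
grip_width: 13.5
```

Emit:
drive_tool --plan '[{"dx":0.0,"dy":0.0,"dz":0.0,"spin":0.0},{"dx":0.0,"dy":0.0,"dz":0.0,"spin":0.0},{"dx":0.0,"dy":0.0,"dz":0.0,"spin":0.0},{"dx":0.0,"dy":0.0,"dz":0.0,"spin":0.0},{"dx":0.0,"dy":0.0,"dz":0.0,"spin":0.0}]'

```text
t: 8.17
tcp_pos: [545.6, -216.1, 326.4]
eef_rot: [1.132, 1.261, -1.139]
wrist_force: [-0.7, -3.0, -4.9]
grip_width: 13.5
```

```bash
python3 look.py 7; 
```

```text
t 8.17 tcp [ 545.6 -216.1  326.4] down [-0.007  0.001 -1.   ] F [-0.7 -3.  -4.9] grip 13.5 feed x,y,z -20.4 -0.1 265.4 q 0.656 R 141.9
```

Emit:
drive_tool --plan '[{"dx":0.0,"dy":0.0,"dz":0.0,"spin":0.0},{"dx":0.0,"dy":0.0,"dz":0.0,"spin":0.0},{"dx":0.0,"dy":0.0,"dz":0.0,"spin":0.0},{"dx":0.0,"dy":0.0,"dz":0.0,"spin":0.0},{"dx":0.0,"dy":0.0,"dz":0.0,"spin":0.0}]'

```text
t: 8.63
tcp_pos: [545.6, -216.1, 326.4]
eef_rot: [1.132, 1.261, -1.139]
wrist_force: [-0.9, -2.4, -4.7]
grip_width: 13.5
```

```bash
python3 look.py 8 .69 .72 .75 .78 .81; python3 -c "
import cv2
a=cv2.imread('pics/scene7.png').astype(int);b=cv2.imread('pics/scene8.png').astype(int)
print(abs(a-b).max(), (abs(a-b).max(2)>25).sum())"
```

```text
t 8.63 tcp [ 545.6 -216.1  326.4] down [-0.007  0.001 -1.   ] F [-0.9 -2.4 -4.7] grip 13.5 feed x,y,z -20.4 -0.0 265.4 q 0.656 R 141.9
0.69 [ 0.0012  0.0047 -0.0001] 0.002
0.72 [ 0.0008  0.0088 -0.0001] 0.002
0.75 [ 0.0005  0.013  -0.0001] 0.002
0.78 [ 0.0003  0.0172 -0.0001] 0.002
0.81 [ 0.0003  0.0214 -0.0001] 0.002
9 0
```

View pics/scene8.png

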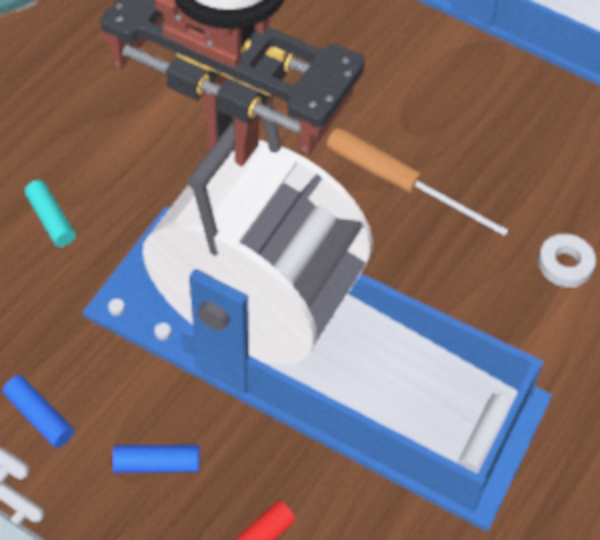

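Slug 1 rests against the tray's far wall at crop (487,430), with no change between the two pictures. Slug 2 is still in the drum at (310,240), so I am turning on.

Emit:
drive_tool --plan '[{"dx":0.0005,"dy":0.0047,"dz":0.0,"spin":0.002},{"dx":0.0005,"dy":0.0088,"dz":0.0,"spin":0.002},{"dx":0.0003,"dy":0.013,"dz":0.0,"spin":0.002},{"dx":0.0003,"dy":0.0172,"dz":0.0,"spin":0.002},{"dx":0.0003,"dy":0.0214,"dz":0.0,"spin":0.002}]'

```text
t: 9.1
tcp_pos: [566.3, -214.0, 327.3]
eef_rot: [1.133, 1.26, -1.141]
wrist_force: [-5.8, -3.2, 3.5]
grip_width: 13.4
```

```bash
python3 -c "
from go import *
info(); arc([.84,.87,.9,.93,.96])"
```

```text
t 9.1 tcp [ 566.3 -214.   327.3] down [-0.008  0.    -1.   ] F [-5.8 -3.2  3.5] grip 13.4 feed x,y,z 0.3 -0.1 266.3 q 0.802 R 141.3
0.84 [ 0.0013  0.0048 -0.0001] -0.0
0.87 [ 0.0015  0.009  -0.0001] -0.0
0.9 [ 0.0018  0.0132 -0.0001] -0.0
0.93 [ 0.0023  0.0174 -0.0001] -0.0
0.96 [ 0.0029  0.0215 -0.0001] -0.0
```

Emit:
drive_tool --plan '[{"dx":0.0005,"dy":0.0048,"dz":0.0,"spin":0.0},{"dx":0.001,"dy":0.009,"dz":0.0,"spin":0.0},{"dx":0.0016,"dy":0.0132,"dz":0.0,"spin":0.0},{"dx":0.0022,"dy":0.0174,"dz":0.0,"spin":0.0},{"dx":0.0029,"dy":0.0215,"dz":0.0,"spin":0.0}]'

```text
t: 9.52
tcp_pos: [587.2, -211.9, 325.4]
eef_rot: [1.132, 1.261, -1.142]
wrist_force: [-5.6, -2.4, 5.2]
grip_width: 13.7
```

```bash
python3 -c "
from go import *
info(); arc([.98,1.01,1.04,1.07,1.1])"
```

```text
t 9.52 tcp [ 587.2 -211.9  325.4] down [-0.009 -0.    -1.   ] F [-5.6 -2.4  5.2] grip 13.7 feed x,y,z 21.3 -0.1 264.4 q 0.952 R 141.1
0.98 [ 0.0017  0.0032 -0.    ] -0.0
1.01 [ 0.0024  0.0074 -0.    ] -0.0
1.04 [ 0.0033  0.0115 -0.    ] -0.0
1.07 [ 0.0044  0.0155 -0.    ] -0.0
1.1 [ 0.0055  0.0196 -0.    ] -0.0
```

Emit:
drive_tool --plan '[{"dx":0.001,"dy":0.0032,"dz":0.0,"spin":0.0},{"dx":0.0022,"dy":0.0074,"dz":0.0,"spin":0.0},{"dx":0.0033,"dy":0.0115,"dz":0.0,"spin":0.0},{"dx":0.0044,"dy":0.0155,"dz":0.0,"spin":0.0},{"dx":0.0055,"dy":0.0196,"dz":0.0,"spin":0.0}]'

```text
t: 9.93
tcp_pos: [606.5, -210.0, 321.1]
eef_rot: [1.132, 1.261, -1.143]
wrist_force: [-4.7, -2.0, 4.6]
grip_width: 13.2
```

```bash
python3 -c "
from go import *
info(); arc([1.12,1.14,1.16,1.18,1.2])"
```

```text
t 9.93 tcp [ 606.5 -210.   321.1] down [-0.009 -0.001 -1.   ] F [-4.7 -2.   4.6] grip 13.2 feed x,y,z 40.6 -0.1 260.1 q 1.092 R 141.0
1.12 [ 0.0021  0.0029 -0.    ] -0.0
1.14 [ 0.003   0.0056 -0.    ] -0.0
1.16 [ 0.004   0.0082 -0.    ] -0.0
1.18 [ 0.005   0.0108 -0.    ] -0.0
1.2 [ 0.006   0.0134 -0.    ] -0.0
```

Emit:
drive_tool --plan '[{"dx":0.0015,"dy":0.0029,"dz":0.0,"spin":0.0},{"dx":0.0028,"dy":0.0056,"dz":0.0,"spin":0.0},{"dx":0.004,"dy":0.0082,"dz":0.0,"spin":0.0},{"dx":0.005,"dy":0.0108,"dz":0.0,"spin":0.0},{"dx":0.006,"dy":0.0134,"dz":0.0,"spin":0.0}]'

```text
t: 10.35
tcp_pos: [620.0, -208.7, 315.9]
eef_rot: [1.132, 1.26, -1.142]
wrist_force: [-4.1, -1.6, 5.2]
grip_width: 13.8
```

```bash
python3 look.py 9 1.22 1.24 1.26 1.28 1.3
```

```text
t 10.35 tcp [ 620.  -208.7  315.9] down [-0.008 -0.001 -1.   ] F [-4.1 -1.6  5.2] grip 13.8 feed x,y,z 54.3 -0.1 254.9 q 1.196 R 140.7
1.22 [0.002  0.0023 0.    ] -0.0
1.24 [0.0032 0.0049 0.    ] -0.0
1.26 [0.0044 0.0074 0.    ] -0.0
1.28 [ 0.0056  0.0099 -0.    ] -0.0
1.3 [ 0.0069  0.0124 -0.    ] -0.0
```

View pics/scene9.png

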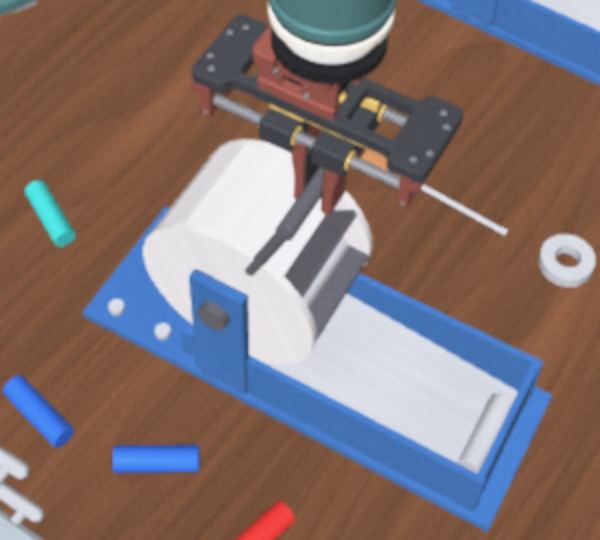

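Slug 2 is hidden in the pocket near crop (350,260). Slug 1 still rests at (487,430).

Emit:
drive_tool --plan '[{"dx":0.0015,"dy":0.0023,"dz":0.0,"spin":0.0},{"dx":0.003,"dy":0.0049,"dz":0.0,"spin":0.0},{"dx":0.0044,"dy":0.0074,"dz":0.0,"spin":0.0},{"dx":0.0056,"dy":0.0099,"dz":0.0,"spin":0.0},{"dx":0.0069,"dy":0.0124,"dz":0.0,"spin":0.0}]'

```text
t: 10.82
tcp_pos: [633.2, -207.3, 308.8]
eef_rot: [1.132, 1.259, -1.142]
wrist_force: [-4.4, -1.0, 4.8]
grip_width: 13.5
```

```bash
python3 look.py 10 1.32 1.34 1.36 1.38 1.4
```

```text
t 10.82 tcp [ 633.2 -207.3  308.8] down [-0.007 -0.001 -1.   ] F [-4.4 -1.   4.8] grip 13.5 feed x,y,z 67.5 -0.1 247.8 q 1.303 R 140.2
1.32 [0.0013 0.0016 0.    ] -0.0
1.34 [0.0027 0.004  0.    ] -0.0
1.36 [0.0042 0.0064 0.    ] -0.0
1.38 [0.0057 0.0088 0.    ] -0.0
1.4 [0.0072 0.0111 0.    ] -0.0
```

View pics/scene10.png

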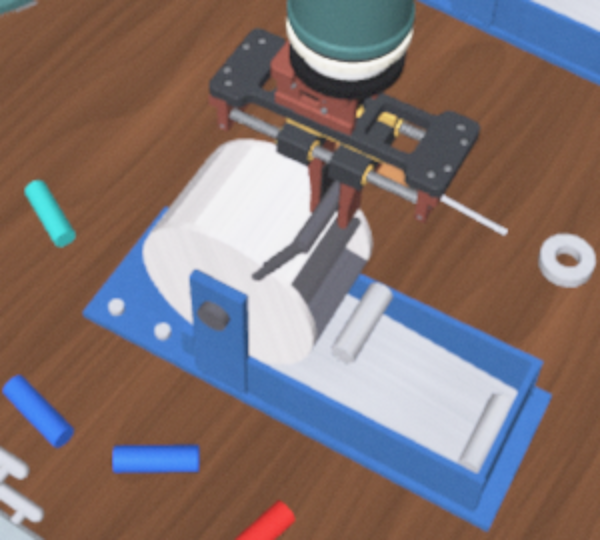

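Slug 2 has dropped and shows at crop (362,322). I am finishing at q≈1.4 so that the pocket is clear, then releasing.

Emit:
drive_tool --plan '[{"dx":0.0013,"dy":0.0016,"dz":0.0,"spin":0.0},{"dx":0.0027,"dy":0.004,"dz":0.0,"spin":0.0},{"dx":0.0042,"dy":0.0064,"dz":0.0,"spin":0.0},{"dx":0.0057,"dy":0.0088,"dz":0.0,"spin":0.0},{"dx":0.0072,"dy":0.0111,"dz":0.0,"spin":0.0}]'

```text
t: 11.28
tcp_pos: [644.6, -206.2, 301.3]
eef_rot: [1.132, 1.259, -1.142]
wrist_force: [-5.4, -1.8, 5.2]
grip_width: 13.3
```

Emit:
drive_tool --plan '[{"dx":0.0,"dy":0.0,"dz":0.0,"spin":0.0},{"dx":0.0,"dy":0.0,"dz":0.0,"spin":0.0},{"dx":0.0,"dy":0.0,"dz":0.0,"spin":0.0},{"dx":0.0,"dy":0.0,"dz":0.0,"spin":0.0},{"dx":0.0,"dy":0.0,"dz":0.0,"spin":0.0}]' --jaw 0.04

```text
t: 11.7
tcp_pos: [644.8, -206.0, 301.1]
eef_rot: [1.133, 1.259, -1.141]
wrist_force: [0.3, 0.2, -0.5]
grip_width: 39.0
```

```bash
python3 look.py 11
```

```text
t 11.7 tcp [ 644.8 -206.   301.1] down [-0.007 -0.    -1.   ] F [ 0.3  0.2 -0.5] grip 39.0 feed x,y,z 79.3 0.2 240.1 q 1.403 R 139.8
```

View pics/scene11.png

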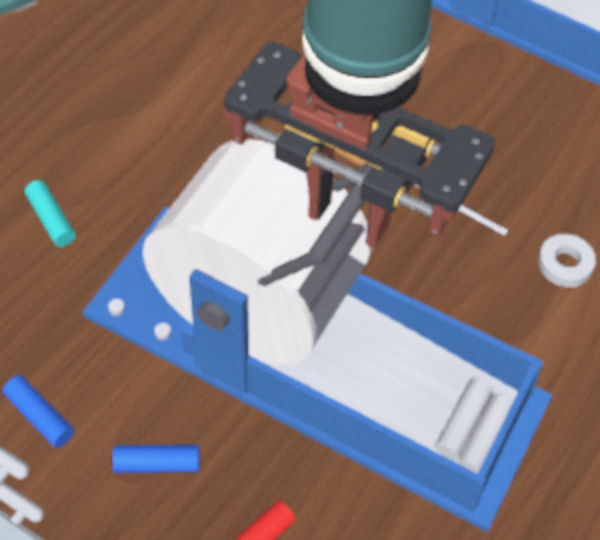

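Both slugs lie side by side at the far wall, at crop (465,420) and (487,430), and the bar is free. I am lifting straight up.

Emit:
drive_tool --plan '[{"dx":-0.01,"dy":0.0,"dz":0.0,"spin":0.0},{"dx":-0.025,"dy":0.0,"dz":0.0,"spin":0.0},{"dx":-0.045,"dy":0.0,"dz":0.0,"spin":0.0},{"dx":-0.07,"dy":0.0,"dz":0.0,"spin":0.0},{"dx":-0.09,"dy":0.0,"dz":0.0,"spin":0.0}]'

```text
t: 12.17
tcp_pos: [645.6, -206.0, 393.6]
eef_rot: [1.133, 1.258, -1.14]
wrist_force: [-0.3, -0.8, 0.3]
grip_width: 40.0
```

Emit:
drive_tool --plan '[{"dx":-0.005,"dy":0.0,"dz":0.0,"spin":0.0},{"dx":-0.005,"dy":0.0,"dz":0.0,"spin":0.0},{"dx":-0.005,"dy":0.0,"dz":0.0,"spin":0.0},{"dx":-0.005,"dy":0.0,"dz":0.0,"spin":0.0},{"dx":-0.005,"dy":0.0,"dz":0.0,"spin":0.0}]'

```text
t: 12.58
tcp_pos: [645.0, -205.7, 396.8]
eef_rot: [1.133, 1.261, -1.142]
wrist_force: [-0.9, -0.1, 0.6]
grip_width: 39.9
```

```bash
python3 look.py 12;python3 look.py 13; python3 -c "
import cv2
a=cv2.imread('pics/scene11.png').astype(int);b=cv2.imread('pics/scene13.png').astype(int)
d=abs(a-b).max(2)[350:]; print(d.max(),(d>25).sum())"
```

```text
t 12.58 tcp [ 645.  -205.7  396.8] down [-0.008  0.    -1.   ] F [-0.9 -0.1  0.6] grip 39.9 feed x,y,z 79.4 0.4 335.8 q 1.16 R 225.3
t 12.63 tcp [ 645.1 -205.8  396.9] down [-0.008  0.    -1.   ] F [0.5 0.3 0. ] grip 40.1 feed x,y,z 79.5 0.4 335.9 q 1.16 R 225.4
7 0
```

View pics/scene13.png

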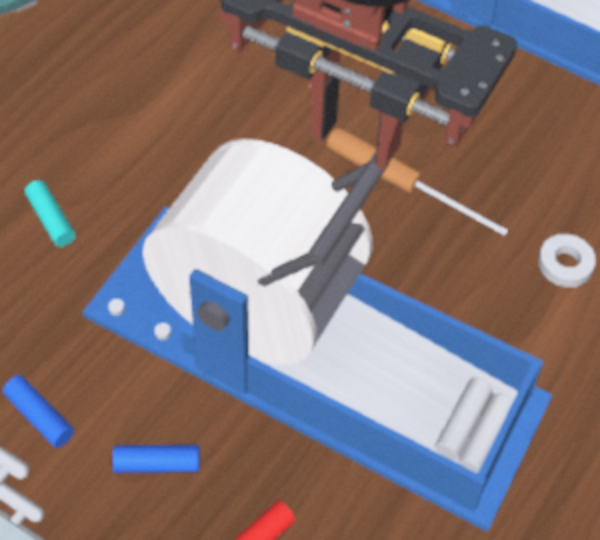

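Both slugs are at rest at crop (465,420) and (487,430), and the gripper is well clear of the bar. I am handing the job in.

```bash
python3 -c "
from plant import order
print(order.close_job())"
```

```text
the job is handed in; nothing more can be done
None
```

Both slugs are in the loaded feeder's tray, dropped one at a time in the order asked, and the job is handed in at about 12.6 s of the 43 s allowed.

- **First slug:** I pinched the crossbar from above and turned the drum slowly to q≈0.66. Slug 1 dropped and came to rest at the tray's far wall. Two pictures half a second apart were the same, and slug 2 was still in the drum.
- **Second slug:** I turned on to q≈1.4. Slug 2 dropped and rolled to rest beside slug 1.
- **Release:** I opened the jaws and lifted clear by about 95 mm.

My last checks showed nothing moving in the tray after release and the wrist force near zero. The wrist force readings I saw stayed below about 15 N. The measured bar path ran up to about 2 mm outside the nominal 140 mm radius mid-turn, with no effect. Two move calls were refused as invalid input because I had left out the spin values. They moved nothing. No check failed.

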